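Hang the broad filling knife on the catch peg

TASK

Take the filling knife with the broad blade out of the slotted wooden block and hang it by the eye in its handle on the peg that has the small sprung catch near its tip. Push it on past the catch, so that the catch snaps upright again in front of it, and let it hang freely, blade down. Leave the narrow knife standing in the block.

Things in the scene. Friction and masses are not known exactly. Their poses are not given: they have to be found in the camera images.
- broad_knife_eye (a point): Centre of the eye atop the handle of the broad filling knife, which stands blade down in either slot. x = axis of the eye, y = across the blade, z = up the handle. Black ring: 24 mm clear hole, 12 mm thick, top 18 mm above the centre. Pinch it by its flat sides at y = +-18 mm (22 mm tall) so that the hole stays free
- broad_knife_blade (a point): Centre of the broad knife's blade, 110 mm below the eye centre (same axes). Steel blade 80 mm wide, 48 mm tall, 3 mm thick, its lower edge 24 mm below this point. Above it a black handle 26 mm wide, 14 mm thick, up to the eye. The knife weighs about 0.12 kg and is the same from both sides
- narrow_knife_eye (a point): Centre of the eye of the other filling knife, alike but for its 44 mm wide blade. It stands in the other slot and stays there
- knife_block: Wooden block, 120 (x) x 112 (y) x 45 (z) mm, fixed, origin at the centre of its underside. Two slots open at the top run along y, at x = -35 and +35 mm, 5 mm wide, 84 mm long, 38 mm deep. A knife stands on the slot floor and must be lifted straight up by more than 38 mm to come free
- catch_post: Fixed steel post with a peg, origin at the centre of its underside: round foot of 90 mm diameter, upright of 12 mm diameter with an 18 mm cap whose top is at z = 222 mm. The level peg, 8 mm thick, runs from the upright towards -x at z = 210 mm; its free tip is at x = -82 mm; a collar at its root ends at x = -12 mm
- catch_post_seat (a point): Where the eye belongs: point on the centre line of the catch post's peg, 210 mm above the worktop; x = along the peg from its tip towards the upright, z = up. The tip is at x = -52 mm, the catch at -36 mm, the upright's axis at +30 mm. A knife at rest hangs with its eye centre 8 mm below this line
- catch (a joint): Sprung catch on top of that peg: 0 = upright (shut), up to 1.4 rad as it folds towards the upright, the only way it goes. A dark bar 8 mm wide, 3 mm thick, 22 mm tall from the peg's centre line, too tall for an eye to clear. 1 to 2 N fold it. With the eye centred on the peg it springs up once the eye centre is past seat x = -12 mm
- plain_post: The other post, alike but for its square foot (80 mm) and its peg, which has no catch. The two posts may stand either way round. Nothing is to be hung on it
Things that resemble listed ones, but are neither listed nor needed, are in the scene too. What is shaped like the part that bears broad_knife_eye but purple is not meant.

How it is judged:
By the outcome, as a careful person would: the job done as asked, in the order asked, and still so for the second after the job is handed in, with the robot touching nothing.
It also fails if it takes over 51 s, if anything falls off the work surface, if the arm or the gripper's body presses on something with over 40 N, if the wrist force passes 120 N, or if a joint passes its speed limit or range.

ROBOT

A 6-joint arm with a two-finger parallel gripper is mounted at the origin on the work surface; the furniture and walls round the work are solid. World frame = base frame: x ahead of the robot, y to its left, z up, the work surface at z = 0. Lengths are in m, angles in degrees, forces in N, time in s.
With the tool pointing down it reaches from about 0.3 to 0.75 m from the base axis. Payload 8.5 kg.
Tool frame: the origin (TCP) lies at the very end of the fingers, on their centre line; the grasp point (between the pads) lies 19 mm behind it (env.grasp_offset is the distance from the TCP to the grasp point, in m); y points along the fingers, z is the direction in which the jaws open and shut, and the axes are right-handed (so a half turn about y gives the same grasp; the last joint's range is limited). The gripper opens to 85 mm and grips with 20 to 120 N. Pads are 22 mm wide; open, the fingers measure 114 mm over their backs; the gripper's body (76 mm by 85 mm) begins 54 mm behind the grasp point. The pads swing forward as they close: fully open they stand 13 mm farther back than shut.
Start: joints at [64.154, 21.807, 74.336, -0, 83.858, -12.336], TCP at [0.128, 0.535, 0.231] pointing down, gripper open.
Joint ranges: [-178.18, 178.18], [-50.72, 133.34], [12.68, 142.11], [-81.47, 261.47], [9.98, 163.14], [-165.26, 165.26]. Speed limits (degrees/s): [136.94, 136.94, 180, 180, 180, 180].

INTERFACE

Orientations are given as a 3x3 rotation matrix whose columns are the frame's x, y, z axes.
In Python, from rig import env gives the robot as it stands. The module is installed in compiled form; this text tells all that it offers.
- The arm moves only by the shell command python3 -m pendant 'ROWS' [FORCE]. ROWS is JSON, a list of rows, each a list of 3 entries, a list of its own where there are three numbers: the shift along the world's x, y, z as a fraction of full scale, then the turn about the world's z as a fraction of full scale, then the opening, from 0 (shut) to 1 (fully open). A call has 1 to 12 rows; each row shifts and turns the commanded pose from where the row before left it; what a row does not reach is not made up. Full scale, the value 1, is 30 mm for a shift and 5 degrees for a turn. A row lasts 1/12 s, in which the tool goes at most 41.7 mm and 7.16 degrees, less where a joint would pass 70% of its speed; a pose out of reach is approached as far as the arm can. A call with a number of a shift or a turn outside -1 to 1 is refused whole. A call with a gripper value outside its range is refused whole. The fingers move at their own pace and stop on an object; FORCE is the grip in N (left out, the last holds). Time passes only in rows, so rows that do not move let the fingers close. It gives the time, the measured TCP pose, the force and the opening at its end, in the units of the state.
- env.observe(): the state, without advancing time (a new reading comes with each control period).
- env.get_image(name): name is "scene" or "top"; returns (picture, depth): 384x512x3 uint8, red, green, blue; 384x512 float32, m along the optical axis (not along the pixel's ray), 0 where there is no reading.
- env.camera_model(name): a dict with "camera_matrix" (3x3 intrinsics, pixels), "dist_coeffs" ([k1, k2, p1, p2, k3] as OpenCV has them; the pictures are not rectified), "R" (3x3) and "t" (3): a world point X has camera coordinates R X + t. Camera axes: x right, y down, z forward; pixel columns grow to the right and rows downward; lengths in m; the calibration is good to about 2 mm. A picture is of the moment at which its call begins. camera_model takes no time and is no camera call.
- env.close_job(): hands the job in, once; it reports no verdict.
The state is a dict: "time_s": time; "q": joint angles; "qvel": joint speeds; "joint_efforts": joint torques, N m; "position": TCP position; "tool_rot": TCP orientation; "ft_force": force on the tool from outside, world axes, zero at the start; "wrist_torque": the same for the moment, N m; "grip_width": finger opening in m.
Only numpy, scipy, OpenCV 4.12 (cv2) and the standard library are available. Lean on these libraries where they do the work, as an engineer would, in place of code of your own. Each camera call takes 0.05 s, during which the arm holds its last target.

## Working session

There is one attempt and no reset: what is moved stays moved. The work goes in short steps, Python scripts to look and compute and a shell command to move; the robot and the scene stay as the last step left them, time stands still between calls to the robot, and variables do not carry over. Pictures are saved under pics/ and viewed, and the job is handed in when it is done.

```bash
mkdir -p pics; cat > h.py <<'E'
import numpy as np, cv2
from rig import env
def grab(n,tag):
    im,d=env.get_image(n); np.savez(f'{tag}.npz',im=im,d=d)
    cv2.imwrite(f'pics/{tag}.png',im[:,:,::-1]); return im,d
def pts(n,d):
    m=env.camera_model(n);K=np.array(m['camera_matrix']);D=np.array(m['dist_coeffs'],float)
    R=np.array(m['R']);t=np.array(m['t']).ravel()
    v,u=np.mgrid[0:384,0:512]
    p=cv2.undistortPoints(np.stack([u,v],-1).reshape(-1,1,2).astype(float),K,D).reshape(384,512,2)
    X=np.dstack([p[...,0]*d,p[...,1]*d,d])
    return (X-t)@R
E
python3 - <<'E'
from h import *
for n in('scene','top'):
    grab(n,n+'0'); m=env.camera_model(n);print(n,-np.array(m['R']).T@np.array(m['t']).ravel())
s=env.observe();print(s['position'],s['tool_rot'],s['grip_width'],s['time_s'],env.grasp_offset)
E
```

```text
scene [-0.07455043 -0.19406197  0.79510805]
top [ 0.34671707 -0.2472363   0.98059873]
[0.12838363 0.53456695 0.2307825 ] [[ 9.72324527e-01 -5.65073210e-04  2.33633676e-01]
 [-2.33634180e-01 -1.11377722e-03  9.72323932e-01]
 [-2.89218339e-04 -9.99999220e-01 -1.21497333e-03]] 0.08523637757326444 0.1 0.0187
```

View pics/scene0.png

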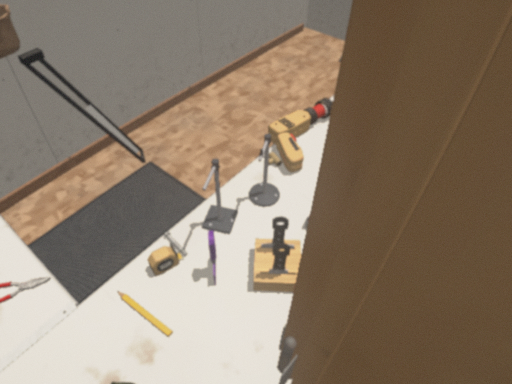

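View pics/top0.png

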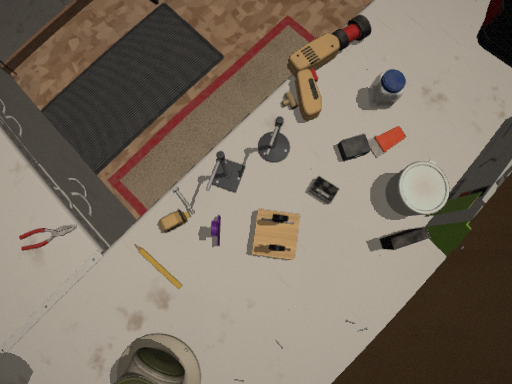

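```bash
python3 - <<'E'
from h import *
z=np.load('top0.npz');P=pts('top',z['d'])
for n,(u,v) in dict(redge=(275,118),eye1=(281,218),eye2=(277,248),blk=(258,232),blkTL=(257,210),blkTR=(299,212),blkBR=(297,258),blkBL=(253,255),capR=(279,121),tipR=(268,155),capS=(220,156),tipS=(210,187),footR=(262,150),purple=(215,230),base=(150,370),shelf=(450,340),black=(323,189),drill=(310,95),can=(422,188)).items():
    print(n,P[v,u].round(3))
a=z['im'][:,:,::-1]
c1=cv2.resize(a[110:200,195:305],None,fx=7,fy=6.6,interpolation=cv2.INTER_CUBIC);cv2.imwrite('pics/t_posts.png',c1)
c1=cv2.resize(a[200:270,245:310],None,fx=8,fy=8,interpolation=cv2.INTER_CUBIC);cv2.imwrite('pics/t_blk.png',c1)
z=np.load('scene0.npz');a=z['im'][:,:,::-1]
c1=cv2.resize(a[120:300,190:340],None,fx=3.3,fy=3.3,interpolation=cv2.INTER_CUBIC);cv2.imwrite('pics/s_all.png',c1)
E
```

```text
redge [ 0.712 -0.311  0.002]
eye1 [ 0.413 -0.313  0.16 ]
eye2 [ 0.344 -0.304  0.16 ]
blk [ 0.385 -0.262  0.048]
blkTL [ 0.447 -0.26   0.003]
blkTR [ 0.442 -0.376  0.001]
blkBR [ 0.317 -0.368  0.004]
blkBL [ 0.324 -0.25  -0.003]
capR [ 0.623 -0.306  0.221]
tipR [ 0.6   -0.29   0.011]
capS [ 0.542 -0.176  0.223]
tipS [ 0.475 -0.154  0.211]
footR [ 0.614 -0.273  0.012]
purple [ 0.384 -0.161  0.152]
base [ 0.079 -0.029  0.192]
shelf [ 0.249 -0.453  0.61 ]
black [ 0.501 -0.437  0.035]
drill [ 0.759 -0.404  0.058]
can [ 0.493 -0.675  0.11 ]
```

View pics/t_posts.png

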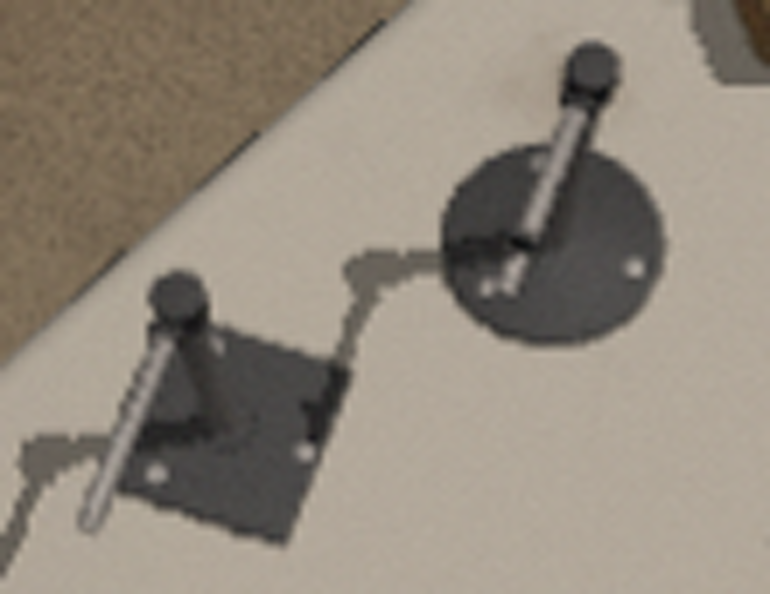

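View pics/t_blk.png

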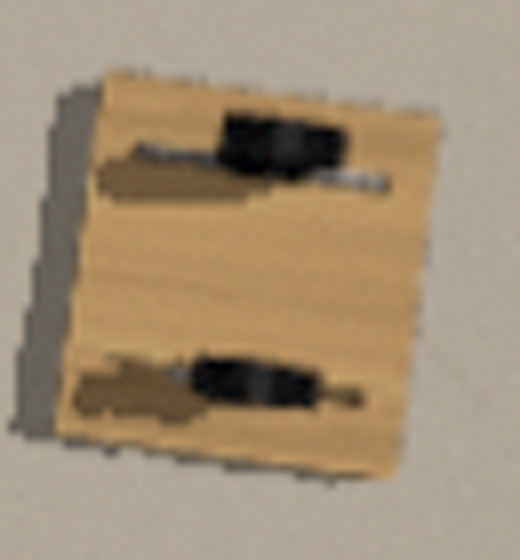

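View pics/s_all.png

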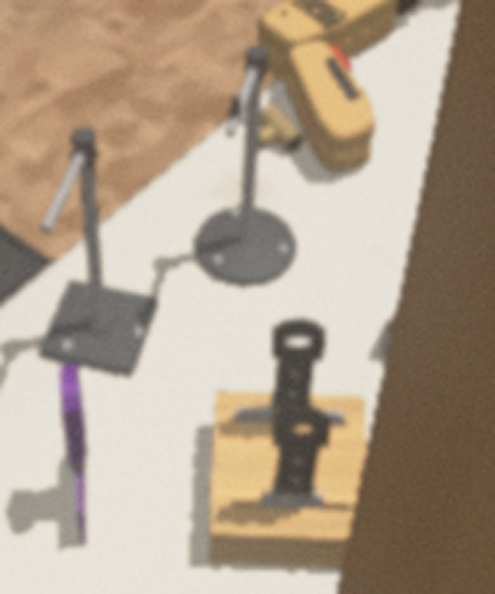

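```bash
cat > m.py <<'E'
from h import *
def pix2z(n,uv,zz):
    m=env.camera_model(n);K=np.array(m['camera_matrix']);D=np.array(m['dist_coeffs'],float)
    R=np.array(m['R']);t=np.array(m['t']).ravel()
    p=cv2.undistortPoints(np.array(uv,float).reshape(-1,1,2),K,D).reshape(-1,2)
    r=np.c_[p,np.ones(len(p))]@R; C=-R.T@t
    return C+r*((zz-C[2])/r[:,2])[:,None]
def proj(n,X):
    m=env.camera_model(n)
    return cv2.projectPoints(np.array(X,float).reshape(-1,3),cv2.Rodrigues(np.array(m['R']))[0],np.array(m['t'],float),np.array(m['camera_matrix']),np.array(m['dist_coeffs'],float))[0].reshape(-1,2)
E
python3 - <<'E'
from m import *
def st(name,P,mk):
    X=P[mk]; 
    if len(X)<3: print(name,len(X));return
    c=np.median(X,0);w,v=np.linalg.eigh(np.cov((X[:,:2]-X[:,:2].mean(0)).T));a=v[:,1]
    print(name,len(X),'mean',X.mean(0).round(4),'dir',np.degrees(np.arctan2(a[1],a[0])).round(1),'ext',((X[:,:2]-X[:,:2].mean(0))@v).min(0).round(3),((X[:,:2]-X[:,:2].mean(0))@v).max(0).round(3),'z',np.percentile(X[:,2],[5,50,95]).round(3))
for n in('top','scene'):
    z=np.load(n+'0.npz');P=pts(n,z['d']);x,y,h=P[...,0],P[...,1],P[...,2]
    box=lambda a,b,c,d,e,f:(x>a)&(x<b)&(y>c)&(y<d)&(h>e)&(h<f)
    print(n)
    st('broad eye',P,box(.39,.45,-.36,-.26,.13,.2))
    st('narrow eye',P,box(.31,.37,-.36,-.26,.13,.2))
    st('block top',P,box(.3,.46,-.4,-.23,.038,.052))
    st('capR',P,box(.58,.68,-.35,-.25,.215,.235))
    st('pegR',P,box(.5,.68,-.35,-.22,.19,.214))
    st('all R',P,box(.5,.68,-.35,-.22,.17,.25))
    st('footR',P,box(.52,.70,-.35,-.22,.006,.02))
    st('pegS',P,box(.44,.6,-.21,-.10,.19,.25))
    st('purple',P,box(.34,.42,-.2,-.12,.10,.25))
    hi=(h>.25)&(x>-.2)&(x<1)&(z['d']>0)
    if hi.any(): print('high',hi.sum(),np.percentile(P[hi],[0,5,50,95,100],axis=0).round(2).tolist())
E
```

```text
top
broad eye 94 mean [ 0.4133 -0.312   0.1539] dir 83.1 ext [-0.007 -0.018] [0.005 0.018] z [0.133 0.157 0.161]
narrow eye 85 mean [ 0.3467 -0.3033  0.1567] dir 82.5 ext [-0.006 -0.019] [0.006 0.017] z [0.15  0.158 0.162]
block top 1681 mean [ 0.3787 -0.3077  0.0463] dir 73.3 ext [-0.067 -0.063] [0.064 0.063] z [0.044 0.046 0.049]
capR 85 mean [ 0.6164 -0.3031  0.2203] dir 158.9 ext [-0.009 -0.018] [0.009 0.039] z [0.215 0.221 0.225]
pegR 62 mean [ 0.585  -0.292   0.2121] dir 159.0 ext [-0.009 -0.041] [0.007 0.038] z [0.209 0.213 0.214]
all R 190 mean [ 0.5971 -0.2962  0.2167] dir 159.5 ext [-0.009 -0.039] [0.009 0.052] z [0.21  0.215 0.225]
footR 638 mean [ 0.6201 -0.3052  0.0116] dir 108.4 ext [-0.07  -0.047] [0.04  0.101] z [0.007 0.012 0.016]
pegS 189 mean [ 0.5166 -0.1663  0.2167] dir 159.7 ext [-0.01  -0.038] [0.008 0.052] z [0.211 0.215 0.225]
purple 108 mean [ 0.3892 -0.1586  0.1431] dir 177.6 ext [-0.008 -0.017] [0.006 0.016] z [0.11  0.147 0.155]
high 18305 [[0.16, -0.82, 0.25], [0.2, -0.59, 0.47], [0.26, -0.47, 0.57], [0.39, -0.4, 0.68], [0.5, -0.36, 0.72]]
scene
broad ey
[... 382 characters left out ...]
009 -0.012] [0.007 0.037] z [0.216 0.221 0.223]
pegR 81 mean [ 0.59   -0.2956  0.2098] dir 157.5 ext [-0.009 -0.036] [0.005 0.046] z [0.195 0.212 0.214]
all R 169 mean [ 0.5969 -0.2977  0.2105] dir 158.7 ext [-0.01  -0.036] [0.007 0.053] z [0.178 0.213 0.226]
footR 516 mean [ 0.6174 -0.304   0.0104] dir 116.6 ext [-0.048 -0.048] [0.04  0.103] z [0.007 0.01  0.014]
pegS 174 mean [ 0.5172 -0.1676  0.2132] dir 159.3 ext [-0.01  -0.037] [0.007 0.055] z [0.2   0.213 0.222]
purple 141 mean [ 0.38   -0.1578  0.1368] dir 175.7 ext [-0.007 -0.025] [0.006 0.011] z [0.104 0.143 0.152]
high 75695 [[-0.05, -0.29, 0.45], [-0.04, -0.28, 0.58], [-0.01, -0.25, 0.71], [0.02, -0.23, 0.76], [0.02, -0.22, 0.77]]
```

```bash
python3 - <<'E'
from m import *
for n in('top','scene'):
    z=np.load(n+'0.npz');P=pts(n,z['d'])
    print(n,[ (u,v,P[v,u].round(2).tolist()) for v in range(20,384,60 if n=='top' else 90) for u in range(20,512,60) if P[v,u,2]>.06 or P[v,u,2]<-.05])
z=np.load('top0.npz');P=pts('top',z['d'])
for v in range(170,384,20):
    r=[(u,P[v,u].round(3).tolist()) for u in range(512) if P[v,u,2]>.25]
    if r: print(v,r[0],r[-1])
z=np.load('scene0.npz');P=pts('scene',z['d'])
for v in range(0,384,60):
    r=[(u,P[v,u].round(3).tolist()) for u in range(512) if P[v,u,2]>.25]
    if r: print(v,r[0],r[-1])
E
```

```text
top [(20, 20, [1.6, 1.1, -0.71]), (80, 20, [1.73, 0.84, -0.94]), (140, 20, [1.71, 0.45, -0.94]), (200, 20, [1.7, 0.08, -0.94]), (260, 20, [1.7, -0.29, -0.94]), (320, 20, [1.7, -0.65, -0.95]), (500, 20, [0.99, -0.97, 0.12]), (20, 80, [1.33, 1.19, -0.94]), (80, 80, [1.31, 0.79, -0.94]), (140, 80, [1.3, 0.41, -0.94]), (200, 80, [1.29, 0.06, -0.94]), (260, 80, [1.3, -0.29, -0.94]), (380, 80, [0.79, -0.59, 0.1]), (20, 140, [0.71, 0.58, -0.18]), (80, 140, [0.94, 0.74, -0.93]), (140, 140, [0.93, 0.39, -0.94]), (200, 140, [0.93, 0.05, -0.94]), (500, 140, [0.63, -0.93, 0.08]), (80, 200, [0.5, 0.38, -0.27]), (140, 200, [0.59, 0.37, -0.94]), (440, 200, [0.46, -0.72, 0.11]), (500, 200, [0.41, -0.61, 0.49]), (500, 260, [0.33, -0.53, 0.58]), (440, 320, [0.26, -0.47, 0.57]), (500, 320, [0.28, -0.48, 0.65]), (140, 380, [0.06, -0.01, 0.21]), (380, 380, [0.19, -0.4, 0.55]), (440, 380, [0.22, -0.42, 0.64]), (500, 380, [0.24, -0.45, 0.71])]
scene [(80, 20, [2.1, 0.58, -0.06]), (140, 20, [2.4, 0.29, -0.2]), (200, 20, [2.77, -0.09, -0.37]), (260, 20, [3.29, -0.61, -0.6]), (320, 20, [3.77, -1.32, -0.81]), 
[... 1377 characters left out ...]
63, [0.347, -0.247, 0.981]) (511, [0.285, -0.491, 0.657])
330 (189, [0.347, -0.247, 0.981]) (511, [0.271, -0.477, 0.676])
350 (187, [0.347, -0.247, 0.981]) (511, [0.258, -0.465, 0.692])
370 (342, [0.347, -0.247, 0.981]) (511, [0.248, -0.452, 0.71])
0 (68, [-0.075, -0.194, 0.795]) (511, [-0.009, -0.25, 0.772])
60 (341, [0.022, -0.23, 0.743]) (511, [-0.013, -0.253, 0.762])
120 (172, [-0.075, -0.194, 0.795]) (511, [-0.016, -0.258, 0.749])
180 (252, [-0.075, -0.194, 0.795]) (511, [-0.023, -0.261, 0.736])
240 (304, [0.022, -0.23, 0.652]) (511, [-0.028, -0.268, 0.718])
300 (13, [-0.075, -0.194, 0.795]) (511, [-0.037, -0.275, 0.699])
360 (172, [-0.075, -0.194, 0.795]) (511, [-0.047, -0.286, 0.672])
```

```bash
python3 - <<'E'
from m import *
z=np.load('top0.npz');a=z['im'][:,:,::-1];b=np.load('scene0.npz')['im'][:,:,::-1]
uv=[(195+592/7-.5,110+68/6.6-.5)];print('cap',pix2z('top',uv,.222))
uv=[(195+510/7-.5,110+290/6.6-.5)];print('tip',pix2z('top',uv,.212))
yaw=np.radians(-20.8);d=np.array([np.cos(yaw),np.sin(yaw),0]);n=np.array([-d[1],d[0],0])
U=np.array([.6265,-.3075,0]);ky=np.radians(-6.8);kd=np.array([np.cos(ky),np.sin(ky),0]);kn=np.array([-kd[1],kd[0],0])
E=np.array([.4120,-.3120,.141])
Z=np.array([0,0,1.])
post=[U+Z*.222+9e-3*(np.cos(t)*d+np.sin(t)*n) for t in np.linspace(0,6.28,40)]
post+=[U+.045*(np.cos(t)*d+np.sin(t)*n)+Z*.01 for t in np.linspace(0,6.28,60)]
post+=[U-d*s+s2*n*.004+Z*.210 for s in np.linspace(.012,.082,30) for s2 in(-1,1)]
post+=[U-d*.066+Z*(.21+.022)]
kn_=[E+12e-3*(np.cos(t)*kn+np.sin(t)*Z)+s*kd for t in np.linspace(0,6.28,30) for s in(-.006,.006)]
kn_+=[E+s*kn-Z*.086 for s in np.linspace(-.04,.04,20)]
kn_+=[E+Z*.018+s*kd*.006+t*kn*.018 for s in(-1,1) for t in np.linspace(-1,1,10)]
for nm,im,r in(('top',a,(110,265,235,310)),('scene',b,(130,300,225,325))):
    r0,r1,c0,c1=r;S=5 if nm=='top' else 4
    S=3.5
    big=cv2.resize(im[r0:r1,c0:c1],None,fx=5,fy=3.5 if 0 else 5,interpolation=cv2.INTER_CUBIC)
    for X,col in((post,(0,0,255)),(kn_,(0,255,0))):
        for u,v in proj(nm,X): cv2.circle(big,(int((u-c0+.5)*5),int((v-r0+.5)*5)),1,col,-1)
    big=cv2.resize(big,None,fx=.7,fy=.7,interpolation=cv2.INTER_AREA)
    cv2.imwrite(f'pics/ov_{nm}.png',big)
E
```

```text
cap [[ 0.62573594 -0.30563183  0.222     ]]
tip [[ 0.55094578 -0.27977857  0.212     ]]
```

View pics/ov_top.png

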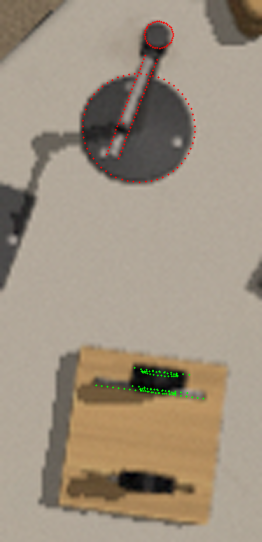

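View pics/ov_scene.png

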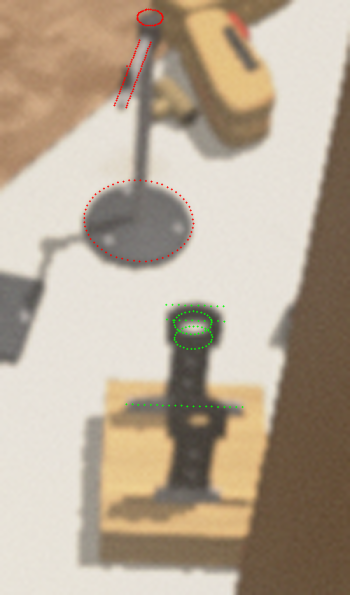

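```bash
python3 -m pendant '[[[0,0,1],0,1],[[0.8,-0.8,0],0,1],[[0.8,-0.8,0],0.2,1],[[0.8,-0.8,0],0.2,1],[[0.8,-0.8,0],0.2,1],[[0.8,-0.8,0],0.2,1],[[0.8,-0.8,0],0.2,1],[[0.8,-0.8,0],0.2,1],[[0.8,-0.8,0],0.1,1],[[0.8,-0.8,0],0,1],[[0.8,-0.8,0],0,1],[[0.8,-0.8,0],0,1]]' 20; python3 -c "
from rig import env
print(env.observe())"
```

```text
time_s: 1.1
position: [0.3933, 0.2693, 0.2612]
tool_rot: [[0.993, -0.0, 0.122], [-0.122, -0.0, 0.993], [-0.0, -1.0, -0.0]]
ft_force: [-0.5, 0.4, -0.8]
grip_width: 0.0855
{'time_s': 1.1, 'q': array([ 2.01294960e+01,  1.31381249e+01,  8.20804775e+01,  1.92680880e-03,
        8.48089039e+01, -6.28565971e+01]), 'qvel': array([-4.66656965e+01,  6.69565890e+00, -9.10870950e+00, -2.15924348e-02,
        2.13322006e+00, -4.61669701e+01]), 'joint_efforts': array([  4.77895662, -38.58278275, -22.28405178,  -0.07044268,
         0.04436658,   1.04746811]), 'position': array([0.39328017, 0.26930306, 0.26116101]), 'tool_rot': array([[ 9.92516067e-01, -4.62276955e-04,  1.22113236e-01],
       [-1.22113309e-01, -1.33769192e-04,  9.92516157e-01],
       [-4.42482358e-04, -9.99999884e-01, -1.89218241e-04]]), 'ft_force': array([-0.54574171,  0.42552065, -0.7713611 ]), 'wrist_torque': array([ 0.00652483, -0.0149465 ,  0.0159455 ]), 'grip_width': 0.08548451197129532}
```

```bash
python3 -m pendant '[[[0.3,-1,0],0,1],[[0.3,-1,0],0,1],[[0.3,-1,0],0,1],[[0.3,-1,0],0,1],[[0.3,-1,0],0,1],[[0.3,-1,0],0,1],[[0.3,-1,0],0,1],[[0,-1,0],0,1],[[0,-1,0],0,1],[[0,-1,0],0,1],[[0,-1,0],0,1],[[0,-1,0],0,1]]' && python3 -m pendant '[[[0,-1,0],0,1],[[-0.3,-1,0],0,1],[[-0.3,-1,0],0,1],[[-0.3,-1,0],0,1],[[-0.3,-0.8,0],0,1],[[-0.2,-0.4,0],0,1],[[0,0,0],0,1],[[0,0,0],0,1]]'; python3 -c "
from rig import env
s=env.observe();print(s['q'],s['joint_efforts'],s['position'])"
```

```text
time_s: 2.1
position: [0.4551, -0.0906, 0.2611]
tool_rot: [[0.993, -0.001, 0.122], [-0.122, 0.0, 0.993], [-0.001, -1.0, 0.0]]
ft_force: [0.2, 1.0, 1.0]
grip_width: 0.0851
time_s: 2.77
position: [0.4132, -0.2454, 0.261]
tool_rot: [[0.992, -0.0, 0.123], [-0.123, 0.001, 0.992], [-0.001, -1.0, 0.001]]
ft_force: [-0.4, 0.5, 0.3]
grip_width: 0.0854
[-4.48600135e+01  1.35615271e+01  8.15276405e+01  1.23225028e-02
  8.49610533e+01 -1.27770591e+02] [-1.45626213e+00 -3.64872944e+01 -2.34826022e+01 -8.51625949e-02
 -3.49262310e-02 -9.96888243e-02] [ 0.41323581 -0.24537806  0.26101303]
```

```bash
python3 -m pendant '[[[0,-0.8,0],0,1],[[-0.04,-0.8,0],0,1],[[0,-0.62,0],0,1],[[0,0,0],0,1],[[0,0,-0.8],0,1],[[0,0,-0.8],0,1],[[0,0,0],0,1]]'; python3 - <<'E'
from m import *
s=env.observe();print(s['position'],s['joint_efforts'].round(2),s['q'].round(1))
for n,r in(('top',(130,290,220,340)),('scene',(80,300,180,340))):
    im,d=grab(n,n+'1');cv2.imwrite(f'pics/{n}1c.png',cv2.resize(im[r[0]:r[1],r[2]:r[3],::-1],None,fx=2.7,fy=2.7,interpolation=cv2.INTER_CUBIC))
E
```

```text
time_s: 3.35
position: [0.4115, -0.3091, 0.2096]
tool_rot: [[0.993, -0.005, 0.121], [-0.121, 0.006, 0.993], [-0.006, -1.0, 0.006]]
ft_force: [-0.4, -0.3, -1.7]
grip_width: 0.0852
[ 0.41154355 -0.30909361  0.20962466] [-4.000e-01 -4.345e+01 -2.333e+01 -1.000e-02 -9.200e-01 -0.000e+00] [ -50.1   19.5   81.8    0.    79.2 -133.2]
```

View pics/scene1c.png

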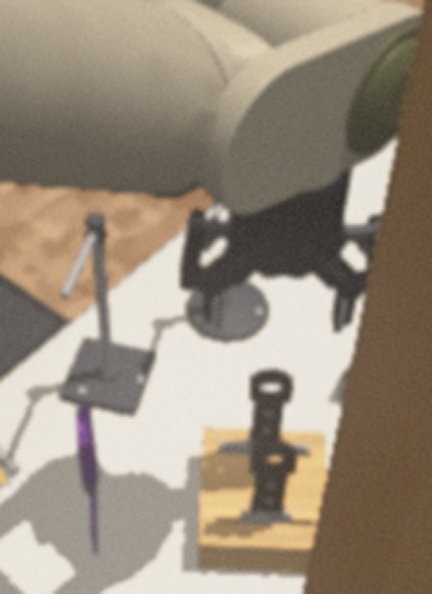

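View pics/top1.png

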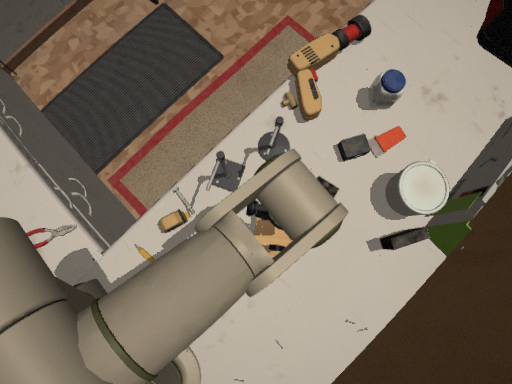

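```bash
python3 -m pendant '[[[0,0,0],0,1],[[0,0,-0.7],0,1],[[0,0,-0.7],0,1],[[0,0,-0.6],0,1],[[0,0,-0.4],0,1],[[0,0,0],0,1],[[0,0,0],0,1],[[0,0,0],0,1]]'
```

```text
time_s: 4.12
position: [0.4129, -0.3123, 0.143]
tool_rot: [[0.993, 0.002, 0.122], [-0.122, -0.002, 0.993], [0.002, -1.0, -0.002]]
ft_force: [0.8, -0.3, -0.9]
grip_width: 0.085
```

```bash
python3 -m pendant '[[[0,0,-0.4],0,1],[[-0.02,0,-0.3],0,1],[[0,0,0],0,0.6],[[0,0,0],0,0.5],[[0,0,0],0,0.45],[[0,0,0],0,0.4],[[0,0,0],0,0.3],[[0,0,0],0,0.3],[[0,0,0],0,0.3],[[0,0,0],0,0.3]]' 20
```

```text
time_s: 4.95
position: [0.412, -0.3121, 0.121]
tool_rot: [[0.993, 0.001, 0.122], [-0.122, -0.001, 0.993], [0.001, -1.0, -0.001]]
ft_force: [-0.3, 0.8, 5.2]
grip_width: 0.036
```

```bash
python3 -m pendant '[[[0,0,0],0,0.2],[[0,0,0],0,0.2],[[0,0,0],0,0.1]]' 40;python3 -c "
from h import *
grab('scene','scene2')
s=env.observe();print(s['q'],s['wrist_torque'],s['position'])"
```

```text
time_s: 5.2
position: [0.412, -0.3121, 0.121]
tool_rot: [[0.993, 0.001, 0.122], [-0.122, -0.001, 0.993], [0.001, -1.0, -0.001]]
ft_force: [0.6, 1.7, 5.3]
grip_width: 0.0357
[-5.02889699e+01  2.48892554e+01  8.95214370e+01  1.02052849e-02
  6.55057215e+01 -1.33280041e+02] [ 0.22708137  0.02161081 -0.05340406] [ 0.41198603 -0.31207465  0.12104689]
```

View pics/scene2.png

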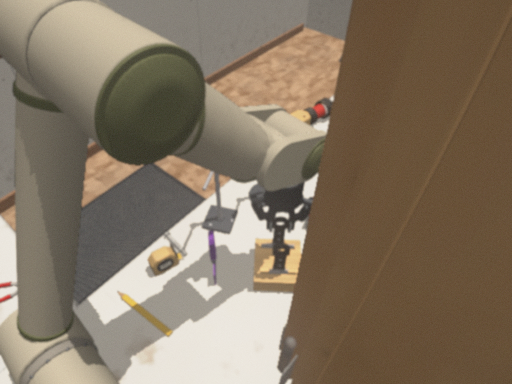

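```bash
python3 -m pendant '[[[0,0,0.2],0,0.1],[[0,0,0.3],0,0.1],[[0,0,0.4],0,0.1],[[0,0,0.4],0,0.1],[[0,0,0.4],0,0.1],[[0,0,0.4],0,0.1],[[0,0,0.2],0,0.1],[[0,0,0],0,0.1],[[0,0,0],0,0.1],[[0,0,0],0,0.1]]' 40;python3 -c "
from h import *
grab('scene','scene3');im,d=grab('top','top3')
cv2.imwrite('pics/top3c.png',cv2.resize(im[100:280,180:360,::-1],None,fx=3,fy=3))
im=np.load('scene3.npz')['im'];cv2.imwrite('pics/scene3c.png',cv2.resize(im[100:300,180:340,::-1],None,fx=3,fy=3))
"
```

```text
time_s: 6.08
position: [0.4114, -0.3116, 0.1887]
tool_rot: [[0.993, -0.001, 0.122], [-0.122, 0.001, 0.993], [-0.001, -1.0, 0.001]]
ft_force: [0.2, 0.0, -1.3]
grip_width: 0.0353
```

View pics/scene3c.png

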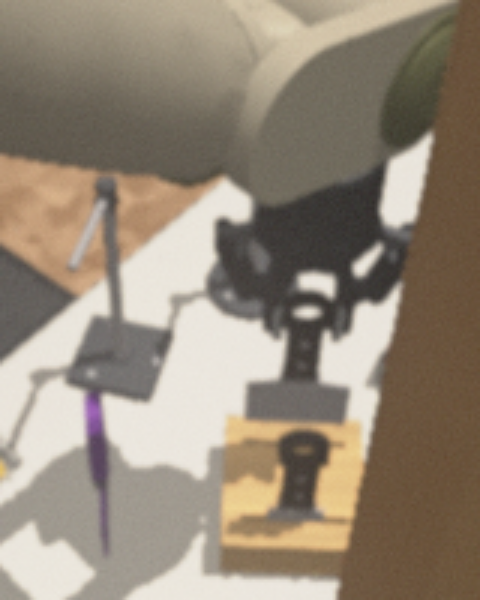

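View pics/top3c.png

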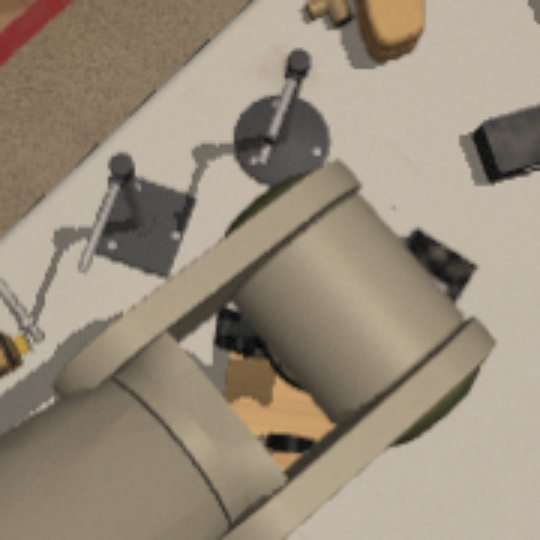

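```bash
python3 - <<'E'
from m import *
ky=np.radians(-7);kd=np.array([np.cos(ky),np.sin(ky),0]);kn=np.array([-kd[1],kd[0],0]);Z=np.array([0,0,1.])
E=np.array([.4114,-.3116,.2087])
L=[E+12e-3*(np.cos(t)*kn+np.sin(t)*Z)+s*kd for t in np.linspace(0,6.28,30) for s in(-.006,.006)]
L+=[E+s*kn-Z*h for s in np.linspace(-.04,.04,20) for h in(.086,.134)]
im=np.load('scene3.npz')['im'][180:250,240:320,::-1]
big=cv2.resize(im,None,fx=8,fy=8,interpolation=cv2.INTER_CUBIC)
for u,v in proj('scene',L): cv2.circle(big,(int((u-240+.5)*8),int((v-180+.5)*8)),1,(0,255,0),-1)
cv2.imwrite('pics/ov3.png',big)
yaw=np.radians(-20.5);d=np.array([np.cos(yaw),np.sin(yaw)]);n=np.array([-d[1],d[0]]);U=np.array([.6255,-.306]);S=U-.03*d
print('seat',S,'at -85',S-.085*d, 'shift',S-.085*d-E[:2],'dir',d)
E
```

```text
seat [ 0.59739983 -0.29549378] at -85 [ 0.5177827  -0.26572615] shift [0.1063827  0.04587385] dir [ 0.93667219 -0.35020738]
```

View pics/ov3.png

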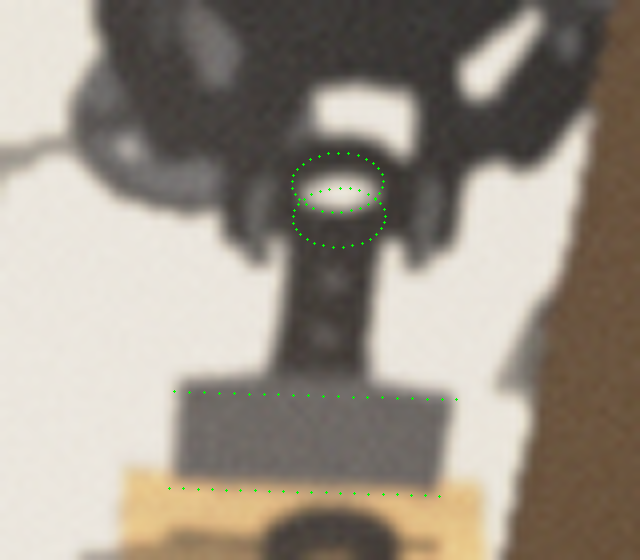

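```bash
python3 -m pendant '[[[0.5,0.22,0.05],-0.4,0.1],[[0.5,0.22,0],-0.4,0.1],[[0.5,0.22,0],-0.4,0.1],[[0.5,0.22,0],-0.4,0.1],[[0.5,0.22,0],-0.4,0.1],[[0.5,0.22,0],-0.4,0.1],[[0.5,0.22,0],-0.3,0.1],[[0,0,0],0,0.1],[[0,0,0],0,0.1],[[0,0,0],0,0.1]]' 40;python3 - <<'E'
from m import *
grab('scene','scene4');grab('top','top4')
s=env.observe();p=s['position'];R=s['tool_rot'];print(p,R[:,2])
# grasp: predicted eye
yaw=np.arctan2(R[1,2],R[0,2])-np.pi/2;print(np.degrees(yaw))
kd=np.array([np.cos(yaw),np.sin(yaw),0]);kn=np.array([-kd[1],kd[0],0]);Z=np.array([0,0,1.])
E=np.array([p[0],p[1],p[2]+.020])
L=[E+12e-3*(np.cos(t)*kn+np.sin(t)*Z)+q*kd for t in np.linspace(0,6.28,30) for q in(-.006,.006)]
L+=[E+q*kn-Z*h for q in np.linspace(-.04,.04,20) for h in(.086,.134)]
y2=np.radians(-20.5);d=np.array([np.cos(y2),np.sin(y2),0]);n=np.array([-d[1],d[0],0]);U=np.array([.6255,-.306,0])
M=[U-d*q+e*n*.004+Z*.210 for q in np.linspace(.012,.082,30) for e in(-1,1)]
M+=[U+Z*.222+9e-3*(np.cos(t)*d+np.sin(t)*n) for t in np.linspace(0,6.28,40)]
for nm,(r0,r1,c0,c1) in(('scene',(110,240,210,320)),('top',(100,240,200,330))):
    im=np.load(nm+'4.npz')['im'][r0:r1,c0:c1,::-1]
    big=cv2.resize(im,None,fx=4.5,fy=4.5,interpolation=cv2.INTER_CUBIC)
    for X,c in((L,(0,255,0)),(M,(0,0,255))):
        for u,v in proj(nm,X): cv2.circle(big,(int((u-c0+.5)*4.5),int((v-r0+.5)*4.5)),1,c,-1)
    cv2.imwrite(f'pics/ov4_{nm}.png',big)
S=U-.03*d; print('seat coords',(E-S)@d,(E-S)@n)
E
```

```text
time_s: 7.02
position: [0.5161, -0.2657, 0.1904]
tool_rot: [[0.937, -0.001, 0.35], [-0.35, 0.0, 0.937], [-0.001, -1.0, 0.0]]
ft_force: [-0.7, 0.1, -2.3]
grip_width: 0.0353
[ 0.51603192 -0.26601734  0.19072022] [ 3.50754972e-01  9.36467271e-01 -1.79234097e-05]
-20.533499541911496
seat coords -0.08653792744185719 -0.0008858843561045495
```

View pics/ov4_scene.png

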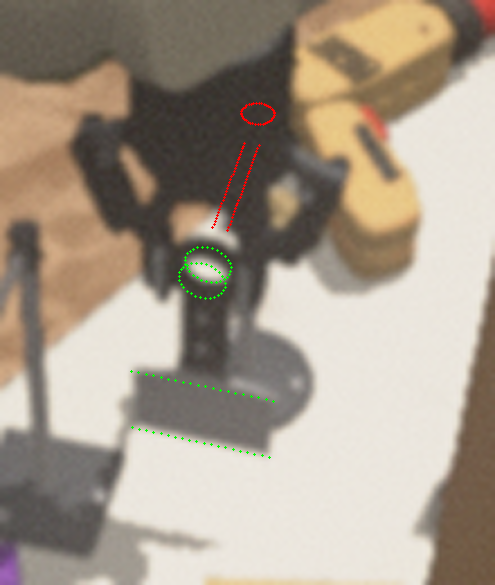

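View pics/ov4_top.png

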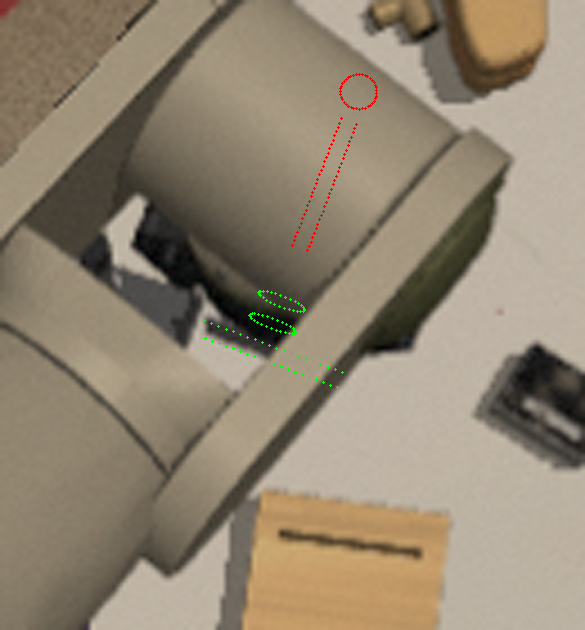

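```bash
python3 -m pendant '[[[0.3,-0.09,-0.03],0,0.1],[[0.3,-0.112,0],0,0.1],[[0.3,-0.112,0],0,0.1],[[0.3,-0.112,0],0,0.1],[[0.1,-0.037,0],0,0.1],[[0,0,0],0,0.1],[[0,0,0],0,0.1]]' 40;cat > v.py <<'E'
import sys
from m import *
tag=sys.argv[1]
grab('scene','scene'+tag)
s=env.observe();p=s['position'];R=s['tool_rot'];print(p,s['ft_force'].round(1),s['wrist_torque'].round(2))
Z=np.array([0,0,1.]);E=np.array([p[0],p[1],p[2]+.020])
y2=np.radians(-20.5);d=np.array([np.cos(y2),np.sin(y2),0]);n=np.array([-d[1],d[0],0]);U=np.array([.6255,-.306,0]);S=U-.03*d
r0,r1,c0,c1=110,240,210,320
im=np.load('scene'+tag+'.npz')['im'][r0:r1,c0:c1,::-1]
cv2.imwrite(f'pics/v{tag}.png',cv2.resize(im,None,fx=4.5,fy=4.5,interpolation=cv2.INTER_CUBIC))
print('seat coords',(E-S)@d,(E-S)@n)
E
python3 v.py 5
```

```text
time_s: 7.7
position: [0.555, -0.2796, 0.1898]
tool_rot: [[0.937, -0.001, 0.351], [-0.351, 0.0, 0.937], [-0.001, -1.0, -0.0]]
ft_force: [-0.7, 0.2, -0.4]
grip_width: 0.0351
[ 0.55501949 -0.2795083   0.18986274] [-0.5  0.1 -2.1] [-0.01  0.1  -0.01]
seat coords -0.04529472128992996 0.00013124698293360396
```

View pics/v5.png

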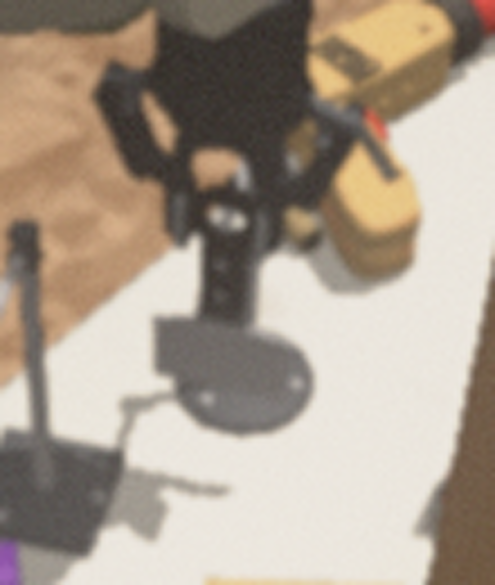

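```bash
python3 -m pendant '[[[0.2,-0.075,0],0,0.1],[[0.2,-0.075,0],0,0.1],[[0.2,-0.075,0],0,0.1],[[0,0,0],0,0.1],[[0,0,0],0,0.1]]';python3 v.py 6
```

```text
time_s: 8.17
position: [0.5745, -0.2867, 0.1901]
tool_rot: [[0.937, 0.002, 0.35], [-0.35, -0.001, 0.937], [0.002, -1.0, -0.0]]
ft_force: [1.3, -1.0, 0.5]
grip_width: 0.0355
[ 0.57423196 -0.28661657  0.19023412] [ 1.1 -1.6  0.4] [-0.25 -0.18 -0.  ]
seat coords -0.024809568184563105 0.00020147615906602955
```

View pics/v6.png

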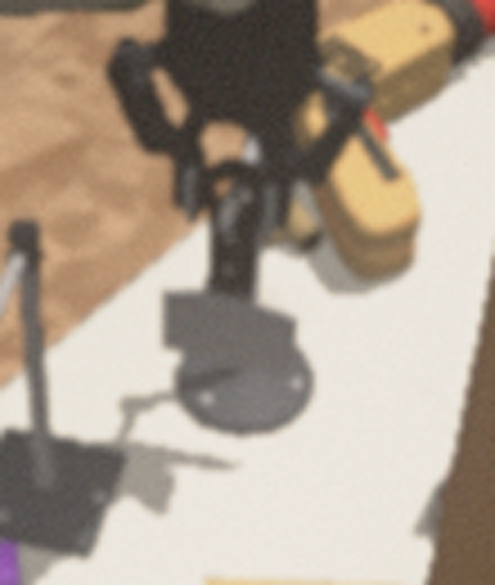

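```bash
python3 -m pendant '[[[0.2,-0.075,0],0,0.1],[[0.2,-0.075,0],0,0.1],[[0.2,-0.075,0],0,0.1],[[0.2,-0.075,0],0,0.1],[[0,0,0],0,0.1],[[0,0,0],0,0.1],[[0,0,0],0,0.1]]';python3 v.py 7; python3 -c "
import cv2,numpy as np
im=np.load('scene7.npz')['im'][130:190,240:300,::-1];cv2.imwrite('pics/v7z.png',cv2.resize(im,None,fx=9,fy=9,interpolation=cv2.INTER_CUBIC))"
```

```text
time_s: 8.8
position: [0.5976, -0.2952, 0.1897]
tool_rot: [[0.937, -0.0, 0.35], [-0.35, 0.0, 0.937], [-0.001, -1.0, 0.0]]
ft_force: [0.1, 0.2, -1.2]
grip_width: 0.0352
[ 0.59753777 -0.29516067  0.18983391] [-0.2  0.2 -1.7] [0.04 0.05 0.  ]
seat coords 1.2543128661500953e-05 0.00036031530434030507
```

View pics/v7z.png

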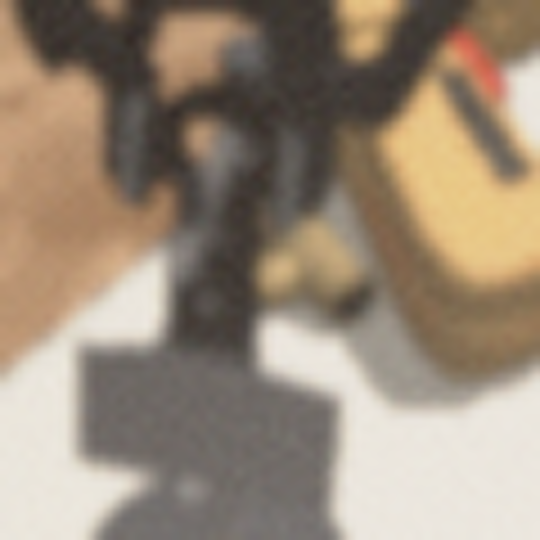

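```bash
python3 -m pendant '[[[0.03,-0.01,-0.07],0,0.1],[[0.03,-0.01,-0.07],0,0.1],[[0,0,-0.07],0,0.1],[[0,0,-0.04],0,0.1],[[0,0,0],0,0.1],[[0,0,0],0,0.1],[[0,0,0],0,0.1]]';python3 v.py 8
```

```text
time_s: 9.43
position: [0.5995, -0.2959, 0.1824]
tool_rot: [[0.937, -0.0, 0.35], [-0.35, 0.0, 0.937], [-0.0, -1.0, -0.0]]
ft_force: [0.6, -0.6, -1.5]
grip_width: 0.0351
[ 0.59947374 -0.29585498  0.18244007] [ 0.2 -0.4 -0.6] [0.03 0.01 0.01]
seat coords 0.002069070494326092 0.00038796851757236434
```

```bash
python3 -m pendant '[[[0,0,-0.05],0,0.1],[[0,0,0],0,0.1],[[0,0,0],0,0.1]]';python3 -m pendant '[[[0,0,-0.04],0,0.1],[[0,0,0],0,0.1],[[0,0,0],0,0.1]]'; python3 v.py 9
```

```text
time_s: 9.73
position: [0.5996, -0.296, 0.1819]
tool_rot: [[0.937, 0.001, 0.35], [-0.35, -0.001, 0.937], [0.002, -1.0, -0.001]]
ft_force: [-1.5, 0.7, 4.8]
grip_width: 0.0356
time_s: 9.98
position: [0.5997, -0.2961, 0.1818]
tool_rot: [[0.937, 0.002, 0.35], [-0.35, -0.002, 0.937], [0.003, -1.0, -0.001]]
ft_force: [-3.3, 2.3, 11.4]
grip_width: 0.0353
[ 0.59973608 -0.29603522  0.18178917] [-3.5  2.1 11. ] [ 0.26  0.43 -0.07]
seat coords 0.0023779078526308286 0.0003110183253387773
```

View pics/v9.png

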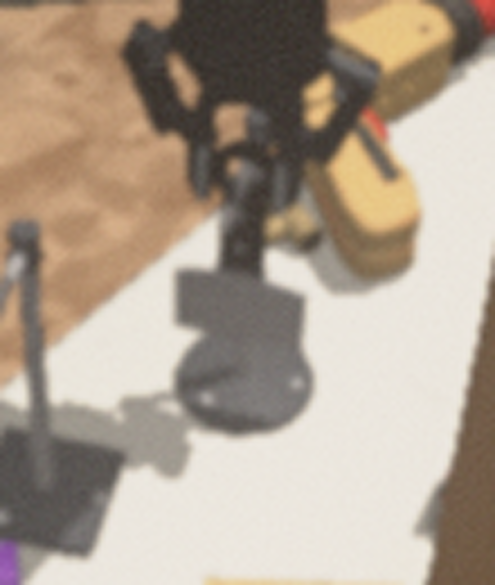

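```bash
python3 -m pendant '[[[0,0,0.08],0,0.1],[[0,0,0],0,0.1],[[0,0,0],0,0.45],[[0,0,0],0,0.5],[[0,0,0],0,0.55],[[0,0,0],0,0.65],[[0,0,0],0,0.7],[[0,0,0],0,0.7],[[0,0,0],0,0.7],[[0,0,0],0,0.7]]';python3 v.py 10
```

```text
time_s: 10.87
position: [0.5995, -0.2959, 0.1821]
tool_rot: [[0.937, 0.0, 0.35], [-0.35, -0.0, 0.937], [0.0, -1.0, -0.0]]
ft_force: [0.8, -0.5, -0.2]
grip_width: 0.0599
[ 0.59948715 -0.29589643  0.18214214] [ 0.4 -1.2 -0.2] [0.01 0.03 0.05]
seat coords 0.002096143787704747 0.00035383721784220887
```

View pics/v10.png

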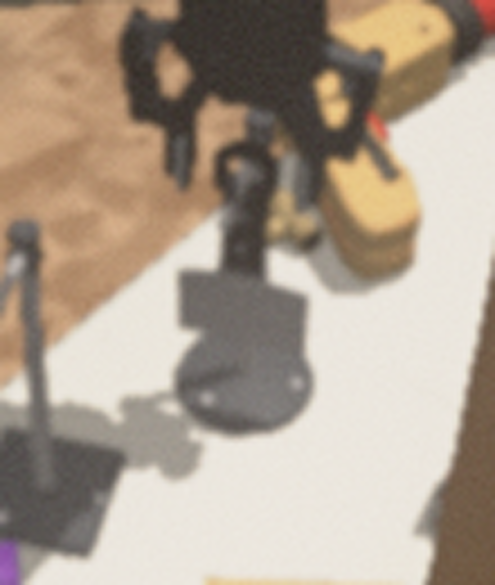

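```bash
python3 -m pendant '[[[0,0,0.3],0,0.7],[[0,0,0.6],0,0.7],[[0,0,0.8],0,0.7],[[0,0,0.8],0,0.7],[[0,0,0.8],0,0.7],[[0,0,0.8],0,0.7],[[-0.8,0.6,0],0,0.7],[[-0.8,0.8,0],0,0.7],[[-0.8,0.9,0],0,0.7],[[-0.8,0.9,0],0,0.7],[[-0.8,0.9,0],0,0.7],[[0,0.9,0],0,0.7]]' && python3 -m pendant '[[[0,1,0],0,0.7],[[0,1,0],0,0.7],[[0,1,0],0,0.7],[[0,1,0],0,0.7],[[0,1,0],0,0.7],[[0,0,0],0,0.7],[[0,0,0],0,0.7]]'; python3 v.py 11; python3 -c "
from m import *
im,d=grab('top','top11')
P=pts('top',d);x,y,h=P[...,0],P[...,1],P[...,2]
cv2.imwrite('pics/top11c.png',cv2.resize(im[100:200,220:310,::-1],None,fx=6,fy=6,interpolation=cv2.INTER_CUBIC))
im=np.load('scene11.npz')['im'];cv2.imwrite('pics/s11z.png',cv2.resize(im[120:220,240:320,::-1],None,fx=6,fy=6,interpolation=cv2.INTER_CUBIC))
cv2.imwrite('pics/s11b.png',im[:,:,::-1])"
```

```text
time_s: 11.92
position: [0.4763, -0.1445, 0.3066]
tool_rot: [[0.936, 0.001, 0.352], [-0.352, -0.001, 0.936], [0.001, -1.0, -0.001]]
ft_force: [0.1, -0.3, 0.0]
grip_width: 0.0602
time_s: 12.5
position: [0.4794, 0.0052, 0.306]
tool_rot: [[0.938, 0.001, 0.348], [-0.348, -0.0, 0.938], [0.001, -1.0, 0.0]]
ft_force: [-0.1, -0.9, 0.6]
grip_width: 0.0601
[0.47949624 0.00426163 0.30574093] [ 0.2 -0.6  0.8] [ 0.02 -0.03  0.05]
seat coords -0.21541357901433786 0.23948184579321016
```

View pics/top11c.png

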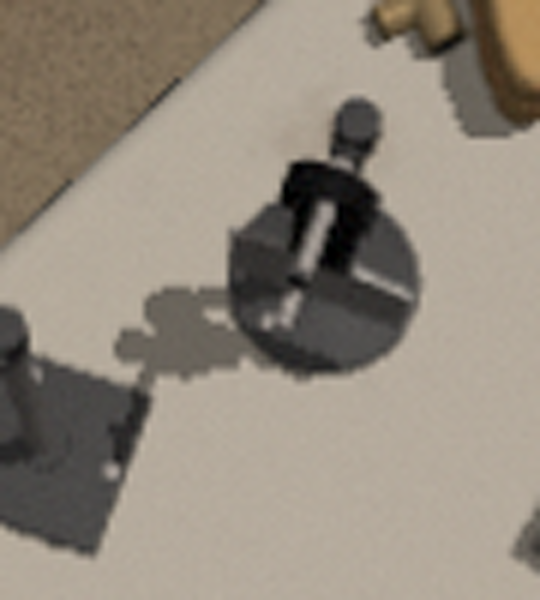

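View pics/s11z.png

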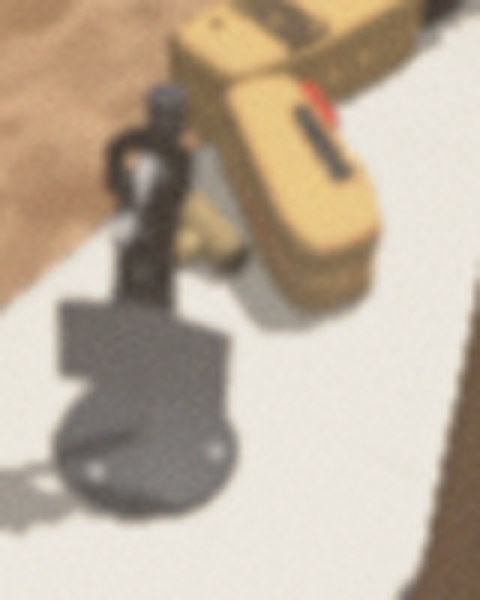

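View pics/top11.png

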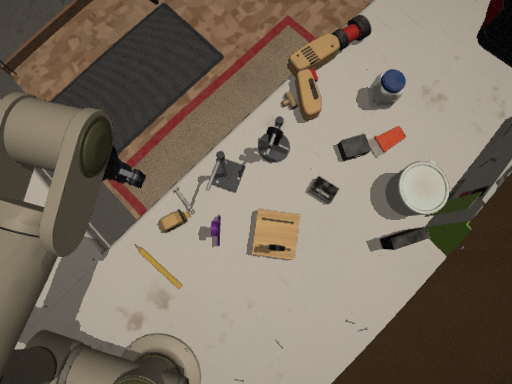

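```bash
python3 -m pendant '[[[0,0,0],0,0.7],[[0,0,0],0,0.7],[[0,0,0],0,0.7],[[0,0,0],0,0.7],[[0,0,0],0,0.7],[[0,0,0],0,0.7]]'; python3 -c "
from m import *
a,_=grab('top','top12');b=np.load('top11.npz')['im']
print(np.abs(a.astype(int)-b)[100:200,220:310].mean(),np.abs(a.astype(int)-b)[30:90,400:500].mean())
print(env.close_job())"
```

```text
time_s: 13.1
position: [0.4795, 0.0039, 0.3051]
tool_rot: [[0.936, -0.0, 0.351], [-0.351, -0.0, 0.936], [-0.0, -1.0, -0.0]]
ft_force: [-0.8, 0.1, -0.4]
grip_width: 0.0596
1.5761851851851851 1.7082222222222223
the job is handed in; nothing more can be done
None
```

The broad filling knife now hangs by its eye, blade down, on the catch post's peg. I handed the job in at about 13 s of the 51 s allowed.

- **Getting there:** I gripped the eye by its flat sides and lifted the knife straight out of the block. I turned it in line with the peg on the round-footed post and pushed it on until the eye sat about 2 mm beyond the seat point by the arm's reading.
- **Seating:** Before letting go I lowered the knife until the peg pushed back with about 11 N, which confirmed the eye was resting on it. Then I eased off, opened the fingers, and moved the arm well clear.
- **Last checks:** In the top picture the catch shows as a dark mark in front of the eye, at the same pixel (270, 146) as before the push, so I read it as upright again. There is no catch reading in the robot's state, so this rests on the pictures; the scene picture was too dark around the handle to show it separately.
- **Rest of the scene:** The knife was not moving: pictures about half a second apart differed only by camera noise. The narrow knife still stands in the block, and nothing else had visibly moved.

The highest force I saw in the readings was that 11 N. No check failed or disagreed.

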